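# Hook the paint tray into the slotted strips and lock it

## Robot

A 6-joint arm with a two-finger parallel gripper is mounted at the origin on the work surface. World frame = base frame: x ahead of the robot, y to its left, z up, the work surface at z = 0. Lengths are in m, angles in rad, forces in N, time in s.
With the tool pointing down it reaches from about 0.375 to 0.975 m from the base axis. Payload 3.8 kg.
Tool frame: the origin (TCP) lies on the centre line of the jaws, within the pads' length; the fingertips stand 25 mm ahead of it and the grasp point (between the pads) lies 6 mm ahead of it; y points along the fingers, z is the direction in which the jaws open and shut, and the axes are right-handed (so a half turn about y gives the same grasp; the last joint's range is limited). The gripper opens to 85 mm and grips with 20 to 120 N. Pads are 22 mm wide; open, the fingers measure 114 mm over their backs; the gripper's body (76 mm by 85 mm) begins 54 mm behind the grasp point. The pads swing forward as they close: fully open they stand 13 mm farther back than shut.
Start: joints at [1.219, 0.264, 1.604, -0, 1.274, -0.037], TCP at [0.209, 0.642, 0.231] pointing down, gripper open.
Joint ranges: [-2.63, 2.63], [-0.94, 2.18], [0.31, 2.57], [-1.31, 4.45], [0, 2.66], [-2.55, 2.55]. Speed limits (rad/s): [2.57, 2.57, 3.14, 3.14, 3.14, 3.14].

## Interface

Orientations are given as a rotation vector (axis times angle).
In Python, from workcell import bot gives the robot as it stands.
- The arm moves only by the shell command python3 -m jog 'ROWS' [FORCE]. ROWS is JSON, a list of rows, each a list of 5 numbers: the shift along the world's x, y, z in mm, then the turn about the world's z in degrees, then the finger opening in mm, from 0 to 85.4. A call has exactly 10 rows; each row is the pose to reach, as a shift and turn from the pose commanded when the call began; what a row does not reach only later rows make up. A row lasts 1/8 s, in which the tool goes at most 62.5 mm and 10.7 degrees, less where a joint would pass 70% of its speed; a pose out of reach is approached as far as the arm can. A call with a gripper value outside its range is refused whole. The fingers move at their own pace and stop on an object; FORCE is the grip in N (left out, the last holds). Time passes only in rows, so rows that repeat a pose let the fingers close, or fill a call up. It gives the time, the measured TCP pose, the force and the opening at its end, in the units of the state.
- bot.read_state(): the state, without advancing time (a new reading comes with each control period).
- bot.read_camera(name): name is "scene" or "top" or "wrist"; returns a dict with "pixels" (400x640x3 uint8, red, green, blue), "fx", "fy", "cx", "cy" (pixels), "R" (3x3) and "t" (3): a world point X has camera coordinates R X + t. Camera axes: x right, y down, z forward; pixel columns grow to the right and rows downward; lengths in m; the calibration is good to about 2 mm. A picture is of the moment at which its call begins. There is no depth.
- bot.finish_job(): hands the job in, once; it reports no verdict.
The state is a dict: "time": time; "q": joint angles; "joint_vel": joint speeds; "joint_torque": joint torques, N m; "tool_pos": TCP position; "tcp_rot": TCP orientation; "wrist_force": force on the tool from outside, world axes, zero at the start; "torque": the same for the moment, N m; "width": opening from 0.0 (shut) to 1.0 (fully open).
Only numpy, scipy, OpenCV 4.12 (cv2) and the standard library are available. Lean on these libraries where they do the work, as an engineer would, in place of code of your own. Each camera call takes 0.05 s, during which the arm holds its last target.

## Task

Hang the blue paint tray on the little rack: put its two steel claws through the slots of the white uprights, slide it down, and press until the yellow catch snaps out over the tray's lug and locks it. Feel for the slots and for the stop rather than forcing them, leave the other things on the table where they are, and let go of the hung tray.

Things in the scene. Friction and masses are not known exactly. Their poses are not given: they have to be found in the camera images.
- tray: Blue steel paint tray, 0.2 to 0.5 kg, standing level on the table. Origin: centre of its underside; z up; +x towards its back. Floor 90 (x) by 130 mm (y); front lip 18 mm high, side walls 26 mm, back plate 75 mm high with its rear face at x = +45 mm. A wooden handle stands in it: a stem (14 by 28 mm) at x = -10 mm, y = 0, with a block on top. Claws and a lug stick out of the back's rear.
- tray_grip (a point): Centre of the handle's block, 105 mm above the tray's underside and 10 mm in front of its centre; axes as the tray's. The block is 24 mm (x) by 40 mm (y) by 40 mm high, its top 125 mm above the underside. Gripping it across its 24 mm (fingers closing along the tray's x) holds the tray best against pitching.
- tray_claw (a point): Left (+y) of the two steel claws: the underside of its neck at the back plate, tray frame (45, 45, 58) mm; the other is at y = -45 mm. Each is 5 mm thick in y: a neck 6 mm long (x 45 to 51, z 58 to 70 mm) ending in a downward lip (x 51 to 55, z 38 to 70 mm), which hangs 20 mm below the neck.
- tray_lug (a point): Steel lug at the bottom of the tray's rear, this point the middle of its flat top at z = 8 mm: 24 mm wide (y -12 to 12 mm), sticking out to x = 53 mm, z 0 to 8 mm, sloped at 45 degrees below. The catch locks over its top.
- rack: Fixed wooden rack on a board 240 mm (x -100 to 140 mm) by 200 mm (y) by 18 mm. Origin: on the table, y = 0; z up; +x points away from the side where the tray hangs: a hung tray has the rack's axes. Two white steel strips, 30 mm wide (y) and 4.5 mm thick, stand at y = +45 and -45 mm, front face at x = +20 mm, 26 to 190 mm above the table. More than 45 N between tray and rack counts as forcing.
- rack_slot (a point): Nominal lower edge of the left (+y) strip's slot, middle, front face: rack frame (20, 45, 133) mm; the other is at y = -45 mm. Slots are 8 mm wide, 48 mm high, open behind. Strips and catch are clamped with play: as one piece they stand up to 6 mm higher or lower and 6 mm to either side (y) of nominal; no reading (this one neither) tells how much. They do not give when pushed.
- rack_seat (a point): Rack frame (-25, 0, 75) mm: where the tray's origin nominally lies when fully down against the strips. To enter, the claws go in along +x with the tray 21 to 35 mm above the real fully-down height (aim for 28). Lips beside a slot stop it 10 mm short. Room per claw: 1.5 mm to either side, 1.5 mm front to back. Fully down, the necks rest on the slots' lower edges: a hard stop.
- catch (a joint): Yellow spring catch between the strips, 24 mm wide, slides along the rack's x. 0 = sprung out, positive (m) = pushed in. Its sloped nose (nominally 84 to 93 mm above the table) is pushed in up to 7 mm by the lug over the tray's last 10 mm down, taking up to about 12 N of press and pushing the tray back up; only within about 1.5 mm of the hard stop does it spring out over the lug's top and lock.
- tube_red: Bystander: loose paint tube with red cap and band, 90 by 26 by 18 mm, lying on the table in front of the tray. Origin under its centre.
- tube_green: Bystander: loose paint tube with green cap and band, 90 by 26 by 18 mm. Origin under its centre.
- pot: Bystander: small paint pot, 38 mm across, 45 mm high, standing on the rack's board behind the strips. Origin under its centre.
- cup: Bystander: white cup of brushes, 72 mm across, 95 mm high (brushes reach 210 mm). Origin under its centre.
- jar: Bystander: jar, 66 mm across, 90 mm high. Origin under its centre.
Things that resemble listed ones, but are neither listed nor needed, are in the scene too. Leave any green or turquoise look-alike of the tray alone.

How it is judged:
By the outcome, as a careful person would: the job done as asked, in the order asked, and still so for the second after the job is handed in, with the robot touching nothing.
It also fails if it takes over 64 s, if anything falls off the work surface, if the arm or the gripper's body presses on something with over 40 N, if the wrist force passes 120 N, or if a joint passes its speed limit or range.

## Working session

There is one attempt and no reset: what is moved stays moved. The work goes in short steps, Python scripts to look and compute and a shell command to move; the robot and the scene stay as the last step left them, time stands still between calls to the robot, and variables do not carry over. Pictures are saved under pics/ and viewed, and the job is handed in when it is done.

```bash
mkdir -p pics; ls; python3 - <<'E'
from workcell import bot
import cv2,numpy as np
s=bot.read_state();print(s)
for n in ["scene","top","wrist"]:
    c=bot.read_camera(n);cv2.imwrite(f"pics/a_{n}.png",cv2.cvtColor(c["pixels"],cv2.COLOR_RGB2BGR))
    print(n,c["fx"],c["cx"],c["cy"],np.round(c["R"],3).tolist(),np.round(c["t"],3).tolist())
E
```

```text
pics
{'time': 0.0, 'q': array([ 1.21910501e+00,  2.64785545e-01,  1.60532643e+00, -1.19660475e-05,
        1.27370317e+00, -3.68978831e-02]), 'joint_vel': array([-1.35492847e-03, -3.29357889e-05,  1.00459828e-04,  6.31377229e-04,
        1.41682291e-03,  1.93977012e-03]), 'joint_torque': array([-1.34483958e-03, -5.15134227e+01, -3.67304063e+01, -4.80882609e-04,
        1.34399461e-02, -1.23290572e-06]), 'tool_pos': array([0.2087534 , 0.64116353, 0.22976589]), 'tcp_rot': array([-1.55882762,  0.24745425, -0.24679542]), 'wrist_force': array([0.5757529 , 0.39320578, 0.28250373]), 'torque': array([ 0.02113082, -0.03402008, -0.06501444]), 'width': 1.000585843179493}
scene 494.6554896119565 324.1292549075009 199.5076047784461 [[0.488, 0.873, 0.016], [0.684, -0.371, -0.628], [-0.542, 0.317, -0.778]] [-0.228, -0.269, 1.892]
top 440.38475646304835 326.57467956163634 200.73847684286008 [[0.002, -1.0, 0.017], [-0.998, -0.004, -0.071], [0.071, -0.017, -0.997]] [-0.021, 0.484, 1.232]
wrist 323.83420596111904 323.57475972640793 197.95542641688786 [[0.31, 0.951, -0.003], [0.913, -0.297, 0.28], [0.266, -0.089, -0.96]] [-0.674, -0.036, 0.38]
```

View pics/a_scene.png

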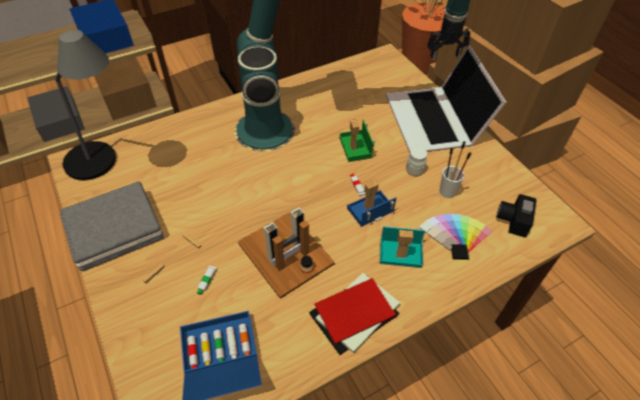

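View pics/a_top.png

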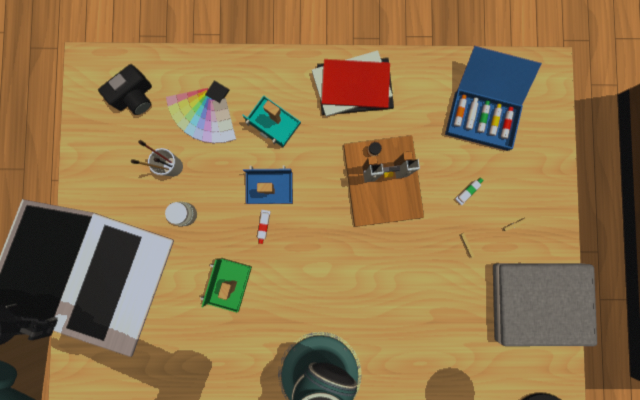

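View pics/a_wrist.png

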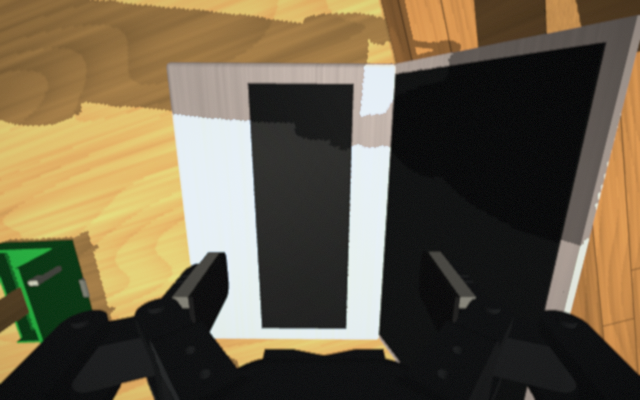

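The top view shows the blue tray at about (268,187) with its back towards image-up (+x). The rack is at about (383,180), with the pot behind its strips at (374,150), so both face roughly +x. I'll enlarge those areas to measure them.

```bash
cat > h.py <<'E'
from workcell import bot
import cv2,numpy as np
from scipy.spatial.transform import Rotation as Ro
def cam(n):
    c=bot.read_camera(n); c["bgr"]=cv2.cvtColor(c["pixels"],cv2.COLOR_RGB2BGR); return c
def ray(c,u,v):
    d=c["R"].T@np.array([(u-c["cx"])/c["fx"],(v-c["cy"])/c["fy"],1]); return -c["R"].T@c["t"],d
def plane(c,u,v,z):
    o,d=ray(c,u,v); return o+d*(z-o[2])/d[2]
def proj(c,X):
    p=c["R"]@np.array(X)+c["t"]; return np.array([c["fx"]*p[0]/p[2]+c["cx"],c["fy"]*p[1]/p[2]+c["cy"]])
def crop(c,x0,y0,x1,y1,k,f):
    cv2.imwrite(f,cv2.resize(c["bgr"][y0:y1,x0:x1],None,fx=k,fy=k,interpolation=cv2.INTER_CUBIC))
E
python3 - <<'E'
from h import *
c=cam("top"); crop(c,225,120,435,245,3.8,"pics/b_top.png")
d=cam("scene"); crop(d,230,110,440,300,3,"pics/b_sc.png")
R=Ro.from_rotvec(bot.read_state()["tcp_rot"]).as_matrix();print(R.round(3))
for c,n in((c,'t'),(d,'s')):
    hsv=cv2.cvtColor(c["bgr"],cv2.COLOR_BGR2HSV)
    m=cv2.inRange(hsv,(103,140,40),(122,255,255))
    k,l,s,ce=cv2.connectedComponentsWithStats(m)
    for i in range(1,k):
        if s[i,4]>100: print(n,s[i],ce[i].round(1))
E
```

```text
[[ 0.951 -0.     0.31 ]
 [-0.31  -0.001  0.951]
 [-0.    -1.    -0.001]]
t [ 447   47   93  102 4575] [493.1  92.1]
t [ 246  170   46   33 1252] [269.7 185.9]
s [  70    0   62   53 2041] [102.6  24.6]
s [348 192  44  33 589] [370.3 208.6]
s [ 181  312   80   88 3726] [219.4 362.2]
```

View pics/b_top.png

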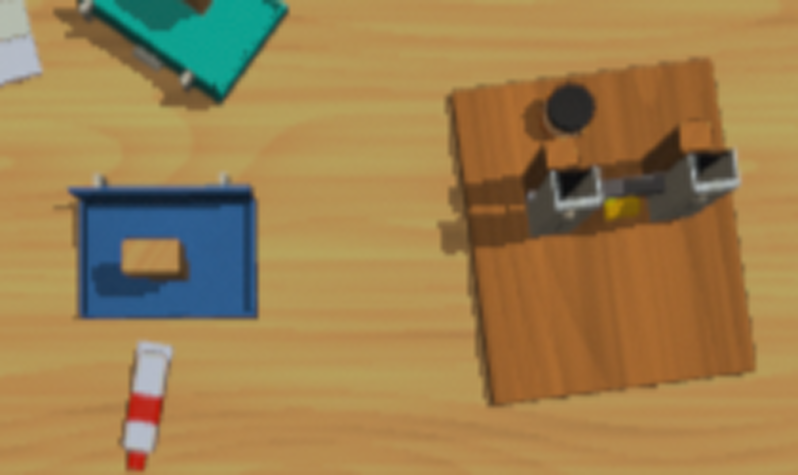

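View pics/b_sc.png

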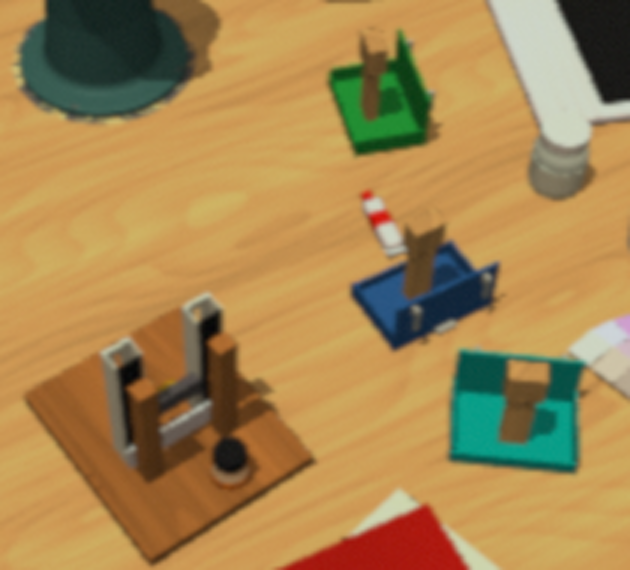

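```bash
python3 - <<'E'
from h import *
c=cam("top")
def w(p,z): return plane(c,(p[0]+.5)/3.8-.5+225,(p[1]+.5)/3.8-.5+120,z)
B=[w(p,.018)[:2] for p in [(449,94),(711,59),(754,370),(491,404)]] # rearL, rearR, frontR, frontL
B=np.array(B);print("board",B.round(4), [np.linalg.norm(B[i]-B[i-1]).round(4) for i in range(4)])
ax=(B[0]+B[1]-B[2]-B[3]); ax/=np.linalg.norm(ax)
ay=(B[0]+B[3]-B[1]-B[2]); ay/=np.linalg.norm(ay)
a1=np.degrees(np.arctan2(ax[1],ax[0]));a2=np.degrees(np.arctan2(-ay[0],ay[1]));print("yaw",a1,a2)
a=np.radians((a1+a2)/2);u=np.array([np.cos(a),np.sin(a)]);o=B.mean(0)-.02*u;print("rack origin",o)
for n,P,z in (("front",[(80,318),(257,318)],.018),("back",[(70,190),(253,187)],.075),("block",[(121,238),(179,238),(179,275),(121,275)],.125)):
    W=np.array([w(p,z)[:2] for p in P]);print(n,W.round(4).tolist(),W.mean(0).round(4),np.degrees(np.arctan2(*(W[0]-W[1])[::-1]))-90)
E
```

```text
board [[ 0.6457 -0.0654]
 [ 0.6736 -0.2638]
 [ 0.4384 -0.2934]
 [ 0.4125 -0.0967]] [np.float64(0.2352), np.float64(0.2004), np.float64(0.2371), np.float64(0.1985)]
yaw 7.396399191832721 7.757287442710682
rack origin [ 0.52274746 -0.18248019]
front [[0.4756, 0.2092], [0.476, 0.0777]] [0.4758 0.1434] 0.20129343714513936
back [[0.5634, 0.2082], [0.5662, 0.0778]] [0.5648 0.143 ] 1.2270676767276996
block [[0.5235, 0.1643], [0.5237, 0.1248], [0.4983, 0.1245], [0.4982, 0.164]] [0.5109 0.1444] 0.24892266731286838
```

```bash
python3 -m jog '[[20,-20,50,0,60],[50,-70,100,-10,60],[90,-130,100,-20,60],[130,-190,100,-30,60],[165,-250,100,-40,60],[200,-310,100,-50,60],[235,-370,80,-60,60],[270,-430,50,-71.5,60],[302,-497,20,-71.5,60],[302,-497,20,-71.5,60]]' 60
python3 - <<'E'
from h import *
s=bot.read_state();print(s["tool_pos"],Ro.from_rotvec(s["tcp_rot"]).as_matrix().round(3),s["wrist_force"])
c=cam("wrist");cv2.imwrite("pics/c_w.png",c["bgr"]);print((-c["R"].T@c["t"]).round(4))
E
```

```text
time: 1.55
tool_pos: [0.5029, 0.1599, 0.2578]
tcp_rot: [-1.212, 1.203, -1.204]
wrist_force: [0.8, 1.0, 0.4]
width: 0.704
[0.50289614 0.15985589 0.25778689] [[ 0.008  0.001  1.   ]
 [-1.     0.     0.008]
 [-0.    -1.     0.001]] [0.75551313 1.01115525 0.39512031]
[0.5024 0.2317 0.4012]
```

View pics/c_w.png

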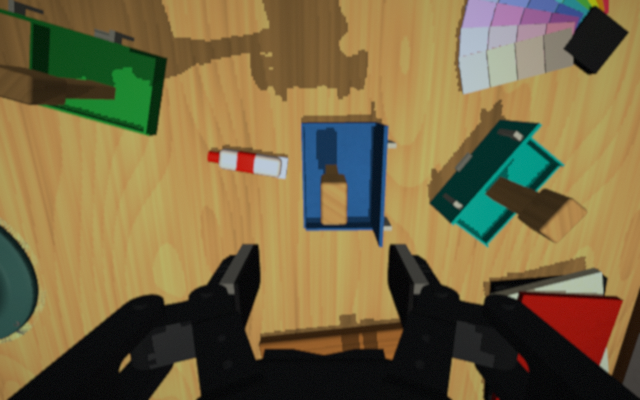

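```bash
python3 - <<'E'
from h import *
c=cam("wrist")
crop(c,280,100,420,250,5,"pics/c_w2.png");s=bot.read_state();print(s["tool_pos"])
for n,P,z in (("block",[(321,178),(347,178),(347,224),(321,224)],.125),("back",[(385,122),(380,243)],.075),("front",[(303,122),(305,230)],.018)):
    W=np.array([plane(c,*p,z)[:2] for p in P]);print(n,W.round(4).tolist(),W.mean(0).round(4))
E
```

```text
[0.50244943 0.15637784 0.25506104]
block [[0.5017, 0.1623], [0.5241, 0.1624], [0.5252, 0.12], [0.5018, 0.1199]] [0.5132 0.1412]
back [[0.5632, 0.2066], [0.5653, 0.0787]] [0.5643 0.1427]
front [[0.48, 0.2027], [0.4807, 0.07]] [0.4804 0.1364]
```

View pics/c_w2.png

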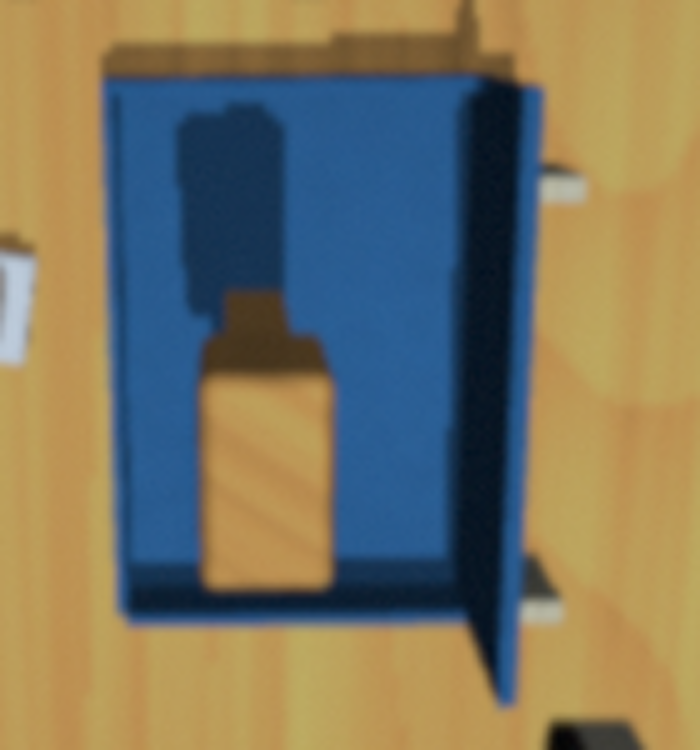

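```bash
python3 -m jog '[[0,0,-30,0,60],[0,0,-60,0,60],[0,0,-90,0,60],[0,0,-115,0,60],[0,0,-130,0,60],[0,0,-139,0,60],[0,0,-139,0,60],[0,0,-139,0,60],[0,0,-139,0,20],[0,0,-139,0,10]]' 60
python3 - <<'E'
from h import *
s=bot.read_state();print(s["tool_pos"],s["wrist_force"],s["torque"])
c=cam("wrist");cv2.imwrite("pics/d_w.png",c["bgr"])
E
```

```text
time: 2.9
tool_pos: [0.5034, 0.1619, 0.1201]
tcp_rot: [-1.21, 1.201, -1.204]
wrist_force: [1.5, 0.0, 1.3]
width: 0.281
[0.50340986 0.16187091 0.12014036] [1.45718767 0.0083196  1.345072  ] [-0.00568856 -0.23017055  0.02624078]
```

View pics/d_w.png

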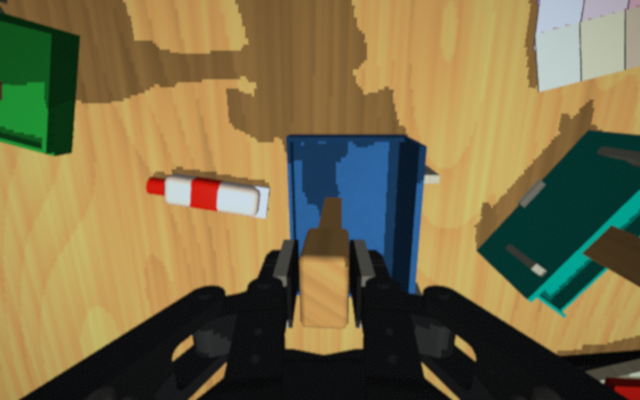

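The last call's target had been cut short, so the fingers closed about 17 mm off in y. I'll open them and take another look.

```bash
python3 -m jog '[[0,0,0,0,60],[0,0,0,0,60],[0,0,0,0,60],[0,0,0,0,60],[0,0,10,0,60],[0,0,30,0,60],[0,-10,50,0,60],[4,-17,50,0,60],[4,-17,50,0,60],[4,-17,50,0,60]]' 60
python3 - <<'E'
from h import *
s=bot.read_state();print(s["tool_pos"],s["wrist_force"],s["torque"])
c=cam("wrist");crop(c,240,100,440,400,2,"pics/e_w.png");
c=cam("top"); crop(c,225,120,435,245,3.8,"pics/e_top.png")
E
```

```text
time: 4.2
tool_pos: [0.5055, 0.1445, 0.168]
tcp_rot: [-1.214, 1.205, -1.203]
wrist_force: [0.5, 0.7, 0.7]
width: 0.702
[0.50548494 0.14451021 0.16800149] [0.48918425 0.71329302 0.67451794] [ 0.0228192  -0.02809401 -0.02402392]
```

View pics/e_w.png

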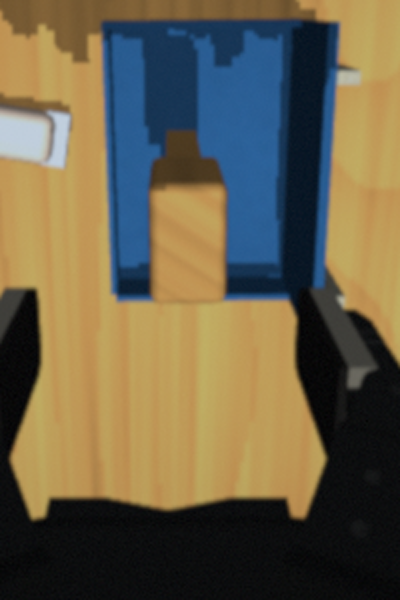

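View pics/e_top.png

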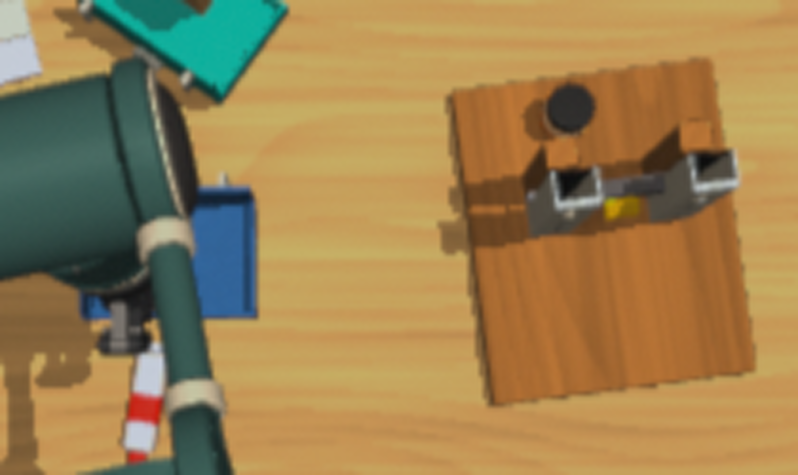

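```bash
python3 -m jog '[[6,0,0,0,60],[6,0,-20,0,60],[6,0,-40,0,60],[6,0,-57,0,60],[6,0,-57,0,60],[6,0,-57,0,22],[6,0,-57,0,10],[6,0,-57,0,10],[6,0,-57,0,10],[6,0,-57,0,10]]' 80
python3 - <<'E'
from h import *
s=bot.read_state();print(s["tool_pos"],s["wrist_force"],s["torque"])
c=cam("wrist");crop(c,240,100,440,400,2,"pics/f_w.png");
E
```

```text
time: 5.55
tool_pos: [0.5127, 0.1449, 0.1133]
tcp_rot: [-1.212, 1.202, -1.204]
wrist_force: [-2.1, -1.0, 6.4]
width: 0.255
[0.51271683 0.14492275 0.11328013] [-2.08418064 -0.98328488  6.37212048] [0.02831769 0.27974418 0.03761984]
```

View pics/f_w.png

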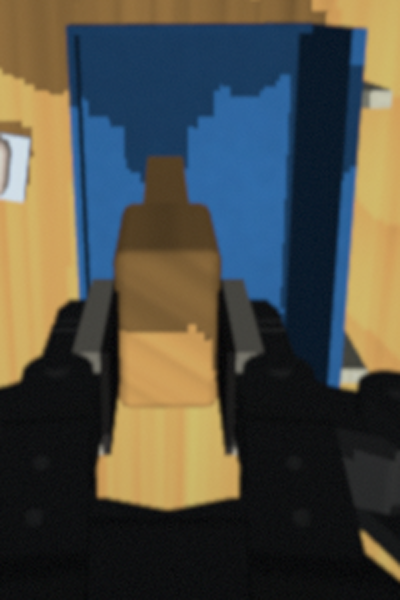

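```bash
python3 -m jog '[[0,0,15,0,10],[0,0,40,0,10],[-15,-15,70,0,10],[-30,-45,104,0,10],[-45,-80,104,2,10],[-60,-120,104,4,10],[-69,-160,104,6,10],[-69,-200,104,7,10],[-69,-240,104,7,10],[-69,-280,104,7,10]]' 80
python3 - <<'E'
from h import *
s=bot.read_state();print(s["tool_pos"],s["wrist_force"],s["torque"])
E
```

```text
time: 6.85
tool_pos: [0.4427, -0.1367, 0.2164]
tcp_rot: [-1.268, 1.112, -1.113]
wrist_force: [1.4, -0.3, -2.8]
width: 0.256
[ 0.4427262  -0.13668876  0.21638203] [ 1.39220089 -0.25871132 -2.76419787] [ 0.00196457 -0.03809003  0.03426304]
```

```bash
python3 -m jog '[[0,-20,0,0,10],[0,-40,0,0,10],[0,-57,0,0,10],[0,-57,0,0,10],[0,-57,0,0,10],[0,-57,0,0,10],[0,-57,0,0,10],[0,-57,0,0,10],[0,-57,0,0,10],[0,-57,0,0,10]]' 80
python3 - <<'E'
from h import *
s=bot.read_state();print(s["tool_pos"],s["wrist_force"],s["torque"]);print(Ro.from_rotvec(s["tcp_rot"]).as_matrix().round(4))
c=cam("wrist");cv2.imwrite("pics/g_w.png",c["bgr"])
c=cam("top"); crop(c,330,120,430,245,4.8,"pics/g_top.png")
c=cam("scene"); crop(c,230,190,350,300,6,"pics/g_sc.png")
E
```

```text
time: 8.1
tool_pos: [0.4432, -0.1923, 0.2161]
tcp_rot: [-1.268, 1.113, -1.113]
wrist_force: [-0.0, 0.3, -2.9]
width: 0.253
[ 0.44317782 -0.19231872  0.21607262] [-0.00463992  0.28470676 -2.94075828] [0.02337827 0.07217859 0.00697894]
[[ 0.1299  0.      0.9915]
 [-0.9915 -0.      0.1299]
 [ 0.     -1.      0.    ]]
```

View pics/g_w.png

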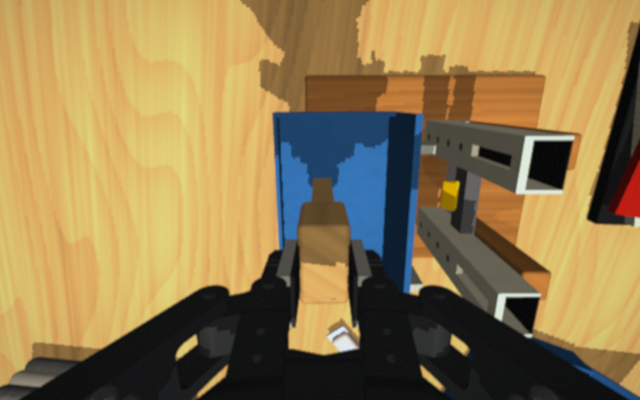

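View pics/g_top.png

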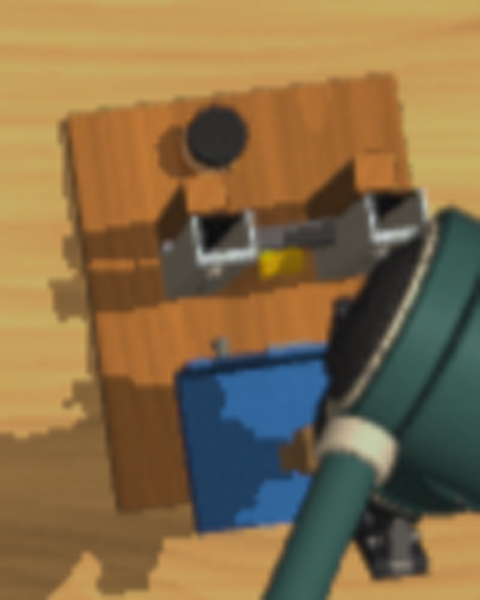

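View pics/g_sc.png

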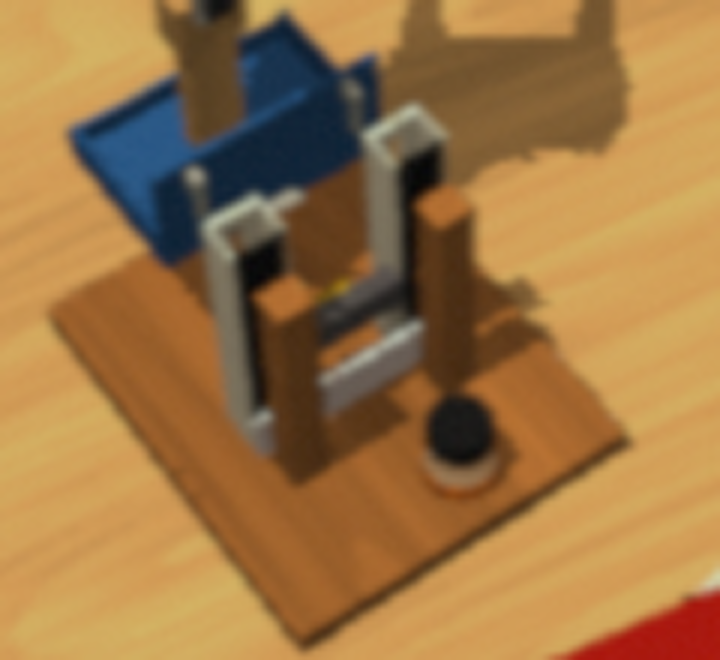

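```bash
python3 - <<'E'
from h import *
c=cam("wrist");crop(c,390,100,590,340,3,"pics/g_w2.png");crop(c,410,110,590,200,4.4,"pics/g_w3.png")
E
```

```text
(no output)
```

View pics/g_w2.png

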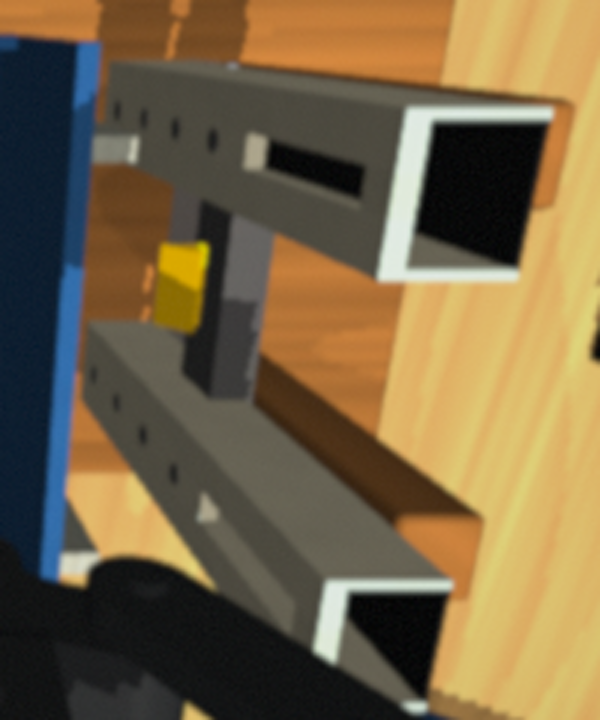

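View pics/g_w3.png

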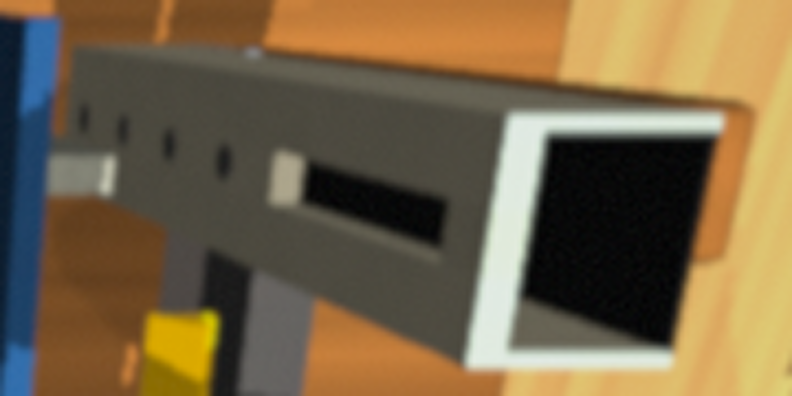

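```bash
python3 - <<'E'
from h import *
from scipy.optimize import least_squares
c=cam("wrist");s=bot.read_state()
R=Ro.from_rotvec(s["tcp_rot"]).as_matrix();yaw=np.arctan2(R[1,2],R[0,2]);tp=s["tool_pos"];print("tool",tp,np.degrees(yaw))
w3=lambda a,b:((a+.5)/4.4-.5+410,(b+.5)/4.4-.5+110)
w2=lambda a,b:((a+.5)/3-.5+390,(b+.5)/3-.5+100)
def T(P,x,y,z,th): 
    P=np.array(P)/1000;cs,sn=np.cos(th),np.sin(th)
    return np.c_[x+cs*P[:,0]-sn*P[:,1],y+sn*P[:,0]+cs*P[:,1],z+P[:,2]]
rk=[((20,60,190),w3(508,112)),((20,30,190),w3(467,367)),((20,49,133),w3(274,150)),((20,41,133),w3(267,203)),((20,49,181),w3(447,199)),((20,41,181),w3(438,260)),
 ((20,-30,190),w2(328,580)),((20,-41,133),w2(203,492)),((20,-49,133),w2(198,514)),((20,60,26),w2(108,62)) ]
def fit(pts,x0,free,w=None):
    P=[p for p,_ in pts];U=np.array([u for _,u in pts])
    def f(v):
        q=np.array(x0,float);q[free]=v
        return np.ravel([proj(c,X)-u for X,u in zip(T(P,*q),U)])
    r=least_squares(f,np.array(x0)[free],loss="soft_l1");q=np.array(x0,float);q[free]=r.x
    print(np.round(f(r.x).reshape(-1,2),1).tolist());return q
q=fit(rk[:9],[.5227,-.1825,0,.1326],[0,1,2,3]);print("strips x,y,z,yaw",q[:3].round(4),np.degrees(q[3]))
q2=fit(rk[:6],[.5227,-.1825,0,.1326],[0,1,2]);print("yaw fixed left only",q2[:3].round(4))
tr=[((45,65,75),w2(101,40)),((55,47.5,70),w3(115,155)),((55,42.5,70),w3(107,193)),((55,-42.5,70),w2(102,550))]
z=tp[2]-.1133
t0=[tp[0]+.01*np.cos(yaw),tp[1]+.01*np.sin(yaw),z,yaw]
t=fit(tr,t0,[0,1]);print("tray",t[:3].round(4), "expected",np.round(t0,4))
t=fit(tr,t0,[0,1,2,3]);print("tray free",t[:3].round(4),np.degrees(t[3]))
for Q in(q,q2):
    for tt in (t,):
        d=tt[:2]-Q[:2];cs,sn=np.cos(Q[3]),np.sin(Q[3]);print("tray in strips frame",cs*d[0]+sn*d[1],-sn*d[0]+cs*d[1],tt[2]-Q[2])
E
```

```text
tool [ 0.44316843 -0.19239087  0.21603843] 7.460111854301431
[[-0.2, 0.1], [-0.5, -0.1], [0.2, -0.0], [0.4, -0.3], [0.2, -0.5], [-0.0, 0.4], [-0.5, -0.1], [0.1, -0.3], [0.6, 1.8]]
strips x,y,z,yaw [ 0.5243 -0.1855  0.005 ] 7.714701250412755
[[0.0, 0.1], [-0.5, 0.2], [0.1, -0.1], [0.2, -0.3], [0.3, -0.4], [-0.0, 0.5]]
yaw fixed left only [ 0.5237 -0.1854  0.0058]
[[0.1, 0.2], [-0.1, -0.4], [0.9, -0.3], [-1.4, 0.6]]
tray [ 0.4523 -0.1896  0.1027] expected [ 0.4531 -0.1911  0.1027  0.1302]
[[-0.3, 0.5], [-0.2, -0.3], [0.9, -0.3], [-0.2, 0.1]]
tray free [ 0.453  -0.1901  0.102 ] 7.9836934309243
tray in strips frame -0.07120657678361443 0.004980821628389519 0.09700878213944537
tray in strips frame -0.07063408600903699 0.004682729169039972 0.09613861501205004
```

The wrist view shows the left slot at about (488,155). The fit puts the strips about 3 mm to −y and 5 mm higher than nominal, and the tray 5 mm too far +y. I'll correct that and approach slowly.

```bash
python3 -m jog '[[4,-4,3,0,10],[10,-3.6,6,0.2,10],[20,-2.3,6,0.2,10],[27,-1.4,6,0.2,10],[30.4,-0.9,6,0.2,10],[30.4,-0.9,6,0.2,10],[33,-0.5,6,0.2,10],[35,-0.3,6,0.2,10],[37,0,6,0.2,10],[37,0,6,0.2,10]]' 80
python3 - <<'E'
from h import *
s=bot.read_state();print(s["tool_pos"],s["wrist_force"],s["torque"]);print(Ro.from_rotvec(s["tcp_rot"]).as_matrix().round(4))
c=cam("wrist");crop(c,390,80,590,280,4,"pics/h_w.png")
E
```

```text
time: 9.6
tool_pos: [0.4803, -0.1924, 0.2221]
tcp_rot: [-1.269, 1.11, -1.11]
wrist_force: [0.1, -0.1, -2.7]
width: 0.256
[ 0.48025927 -0.19236128  0.22209025] [ 0.07175705 -0.10481518 -2.67396022] [ 0.03203217  0.06219367 -0.00930377]
[[ 1.334e-01  1.000e-04  9.911e-01]
 [-9.911e-01 -0.000e+00  1.334e-01]
 [ 0.000e+00 -1.000e+00  1.000e-04]]
```

View pics/h_w.png

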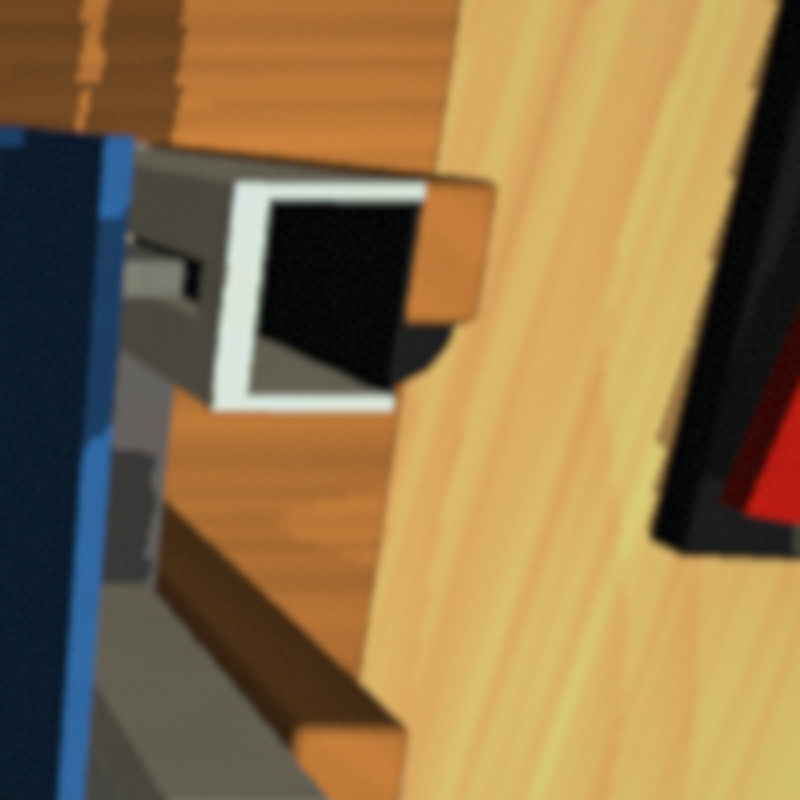

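```bash
python3 -m jog '[[1,0.1,0,0,10],[1,0.1,0,0,10],[2,0.3,0,0,10],[2,0.3,0,0,10],[3,0.4,0,0,10],[3,0.4,0,0,10],[4,0.5,0,0,10],[4,0.5,0,0,10],[4,0.5,0,0,10],[4,0.5,0,0,10]]' 80
python3 - <<'E'
from h import *
s=bot.read_state();print(s["tool_pos"],s["wrist_force"],s["torque"])
c=cam("wrist");crop(c,390,80,590,280,4,"pics/i_w.png")
E
```

```text
time: 10.9
tool_pos: [0.4841, -0.1918, 0.222]
tcp_rot: [-1.269, 1.11, -1.11]
wrist_force: [0.1, -0.3, -2.2]
width: 0.254
[ 0.48414192 -0.19184697  0.22204598] [ 0.08841956 -0.29858789 -2.17612715] [-0.00097705  0.06978081 -0.00011864]
```

View pics/i_w.png

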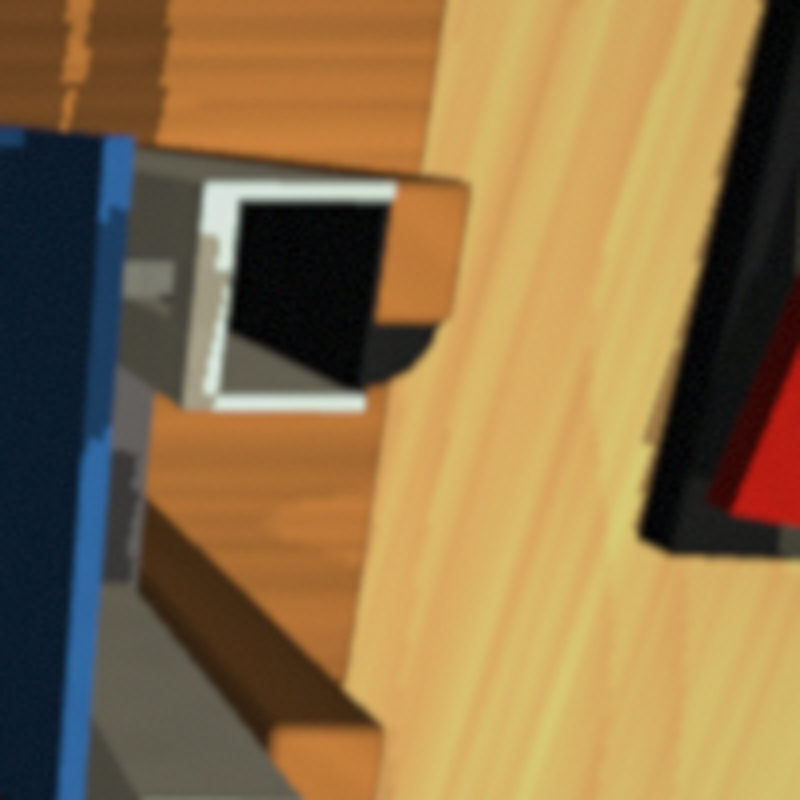

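```bash
python3 -m jog '[[1,0.1,0,0,10],[1,0.1,0,0,10],[2,0.3,0,0,10],[2,0.3,0,0,10],[3,0.4,0,0,10],[3,0.4,0,0,10],[4,0.5,0,0,10],[4,0.5,0,0,10],[4,0.5,0,0,10],[4,0.5,0,0,10]]' 80
python3 - <<'E'
from h import *
s=bot.read_state();print(s["tool_pos"],s["wrist_force"],s["torque"])
c=cam("wrist");crop(c,390,80,590,280,4,"pics/j_w.png")
E
```

```text
time: 12.2
tool_pos: [0.4881, -0.1913, 0.222]
tcp_rot: [-1.27, 1.11, -1.11]
wrist_force: [-0.3, 0.4, -3.1]
width: 0.253
[ 0.48814209 -0.19134462  0.22202507] [-0.34236565  0.40472892 -3.10470011] [-0.00757356 -0.01262885 -0.04638118]
```

View pics/j_w.png

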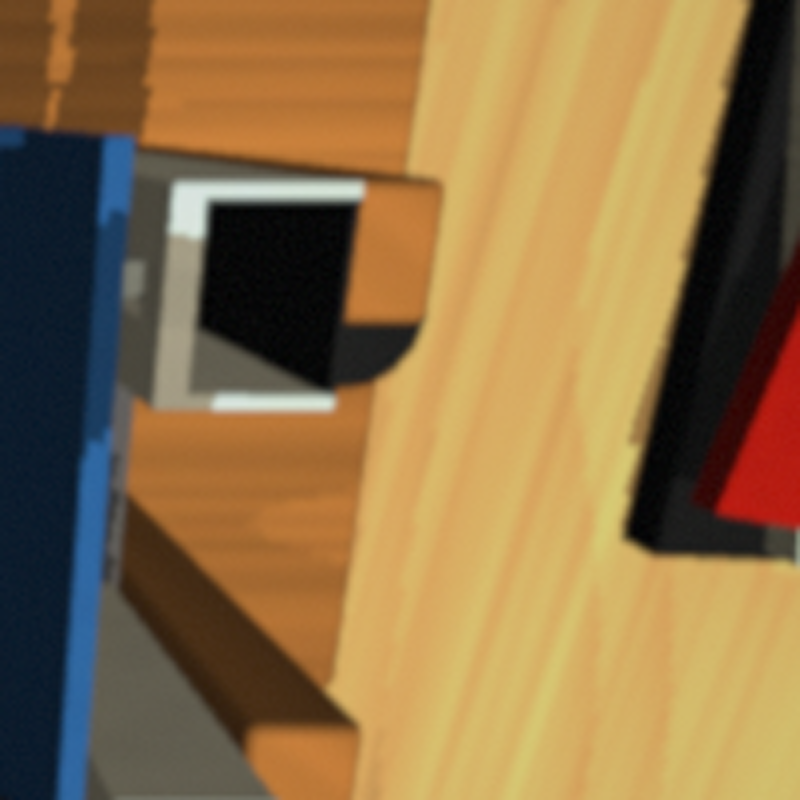

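```bash
python3 -m jog '[[0.5,0.1,0,0,10],[0.5,0.1,0,0,10],[1,0.1,0,0,10],[1,0.1,0,0,10],[1.5,0.2,0,0,10],[1.5,0.2,0,0,10],[2,0.3,0,0,10],[2,0.3,0,0,10],[2,0.3,0,0,10],[2,0.3,0,0,10]]' 80
python3 - <<'E'
from h import *
s=bot.read_state();print(s["tool_pos"],s["wrist_force"],s["torque"])
E
```

```text
time: 13.5
tool_pos: [0.4899, -0.191, 0.222]
tcp_rot: [-1.27, 1.111, -1.11]
wrist_force: [-2.8, 0.3, -1.8]
width: 0.258
[ 0.48985823 -0.19102201  0.22196359] [-2.7791793   0.33299315 -1.81767624] [-0.03010334  0.46739049 -0.13569576]
```

```bash
python3 -m jog '[[-0.8,-0.1,0,0,10],[-0.8,-0.1,-2,0,10],[-0.8,-0.1,-4,0,10],[-0.8,-0.1,-6,0,10],[-0.8,-0.1,-8,0,10],[-0.8,-0.1,-10,0,10],[-0.8,-0.1,-12,0,10],[-0.8,-0.1,-14,0,10],[-0.8,-0.1,-14,0,10],[-0.8,-0.1,-14,0,10]]' 80
python3 - <<'E'
from h import *
s=bot.read_state();print(s["tool_pos"],s["wrist_force"],s["torque"])
c=cam("wrist");crop(c,390,80,590,280,4,"pics/k_w.png")
E
```

```text
time: 14.75
tool_pos: [0.4894, -0.1912, 0.2081]
tcp_rot: [-1.27, 1.11, -1.11]
wrist_force: [-0.4, -0.1, -3.6]
width: 0.257
[ 0.48935913 -0.19118012  0.20807416] [-0.42044166 -0.14876616 -3.57879575] [0.01096259 0.03755478 0.01166587]
```

View pics/k_w.png

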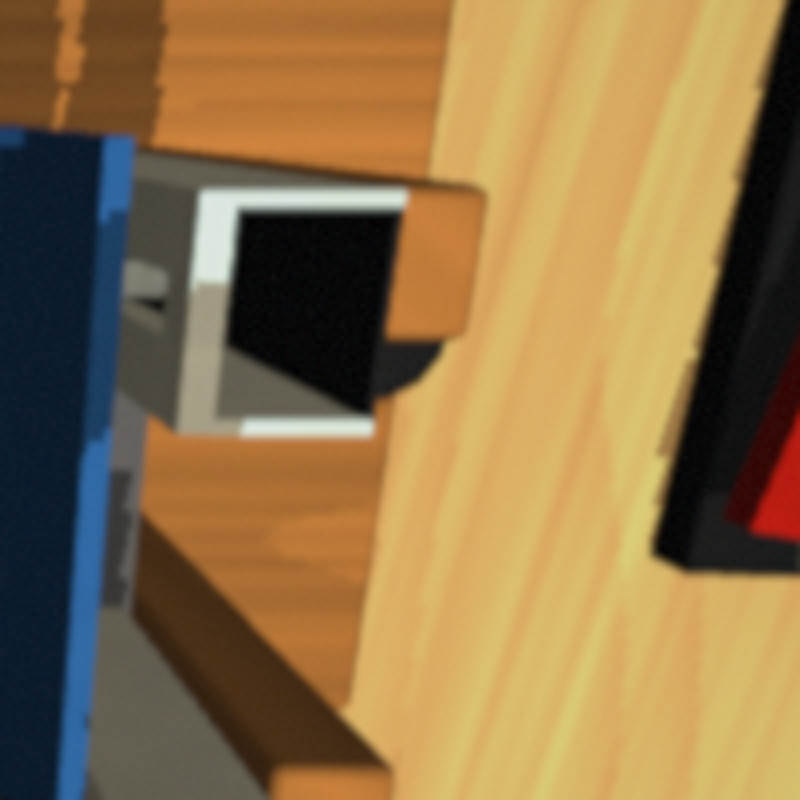

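The claw sits in the slot, with dark slot visible beside it at about (427,155), and there is no side load. I'll keep sliding down.

```bash
python3 -m jog '[[0,0,-1,0,10],[0,0,-2,0,10],[0,0,-3,0,10],[0,0,-4,0,10],[0,0,-5,0,10],[0,0,-6,0,10],[0,0,-7,0,10],[0,0,-8,0,10],[0,0,-8,0,10],[0,0,-8,0,10]]' 115
python3 - <<'E'
from h import *
s=bot.read_state();print(s["tool_pos"],s["wrist_force"],s["torque"])
E
```

```text
time: 16.05
tool_pos: [0.4894, -0.1912, 0.2001]
tcp_rot: [-1.27, 1.11, -1.11]
wrist_force: [-0.8, -0.4, -2.1]
width: 0.245
[ 0.4893503  -0.19120009  0.20013927] [-0.7588912  -0.41312398 -2.09334934] [-0.04393991  0.11032032 -0.04728557]
```

```bash
python3 -m jog '[[0,0,-0.5,0,10],[0,0,-1,0,10],[0,0,-1.5,0,10],[0,0,-2,0,10],[0,0,-2.5,0,10],[0,0,-3,0,10],[0,0,-3.5,0,10],[0,0,-4,0,10],[0,0,-4,0,10],[0,0,-4,0,10]]' 115
python3 - <<'E'
from h import *
s=bot.read_state();print(s["tool_pos"],s["wrist_force"],s["torque"])
E
```

```text
time: 17.3
tool_pos: [0.4893, -0.1912, 0.196]
tcp_rot: [-1.269, 1.11, -1.11]
wrist_force: [-3.6, -0.2, 1.2]
width: 0.24
[ 0.48934847 -0.19120487  0.19599594] [-3.62755497 -0.18553772  1.2456753 ] [-0.08565491  0.51747213 -0.01797471]
```

```bash
python3 -m jog '[[0,0,-0.5,0,10],[0,0,-0.5,0,10],[0,0,-1,0,10],[0,0,-1,0,10],[0,0,-1.5,0,10],[0,0,-1.5,0,10],[0,0,-2,0,10],[0,0,-2,0,10],[0,0,-2,0,10],[0,0,-2,0,10]]' 115
python3 - <<'E'
from h import *
s=bot.read_state();print(s["tool_pos"],s["wrist_force"],s["torque"])
E
```

```text
time: 18.55
tool_pos: [0.4892, -0.1907, 0.1932]
tcp_rot: [-1.269, 1.111, -1.109]
wrist_force: [1.9, 0.4, -8.2]
width: 0.243
[ 0.48920068 -0.19069938  0.19320199] [ 1.92012277  0.38921066 -8.20827929] [ 0.02280951 -0.14291158 -0.22763542]
```

```bash
python3 -m jog '[[0,0,-0.5,0,10],[0,0,-0.5,0,10],[0,0,-1,0,10],[0,0,-1,0,10],[0,0,-1.5,0,10],[0,0,-1.5,0,10],[0,0,-1.5,0,10],[0,0,-1.5,0,10],[0,0,-1.5,0,10],[0,0,-1.5,0,10]]' 115
python3 - <<'E'
from h import *
s=bot.read_state();print(s["tool_pos"],s["wrist_force"],s["torque"])
c=cam("wrist");cv2.imwrite("pics/l_w.png",c["bgr"])
c=cam("scene"); crop(c,230,190,350,300,6,"pics/l_sc.png")
E
```

```text
time: 19.8
tool_pos: [0.4894, -0.1913, 0.1927]
tcp_rot: [-1.27, 1.11, -1.11]
wrist_force: [0.3, 1.2, -4.0]
width: 0.242
[ 0.48936756 -0.19129799  0.19273034] [ 0.34617521  1.16840354 -4.0124024 ] [ 0.22465828  0.22775079 -0.13292917]
```

View pics/l_sc.png

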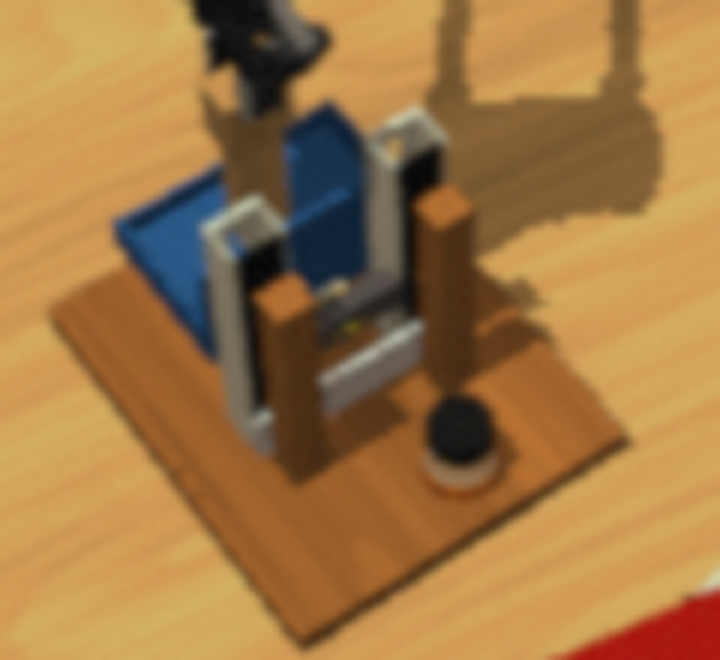

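View pics/l_w.png

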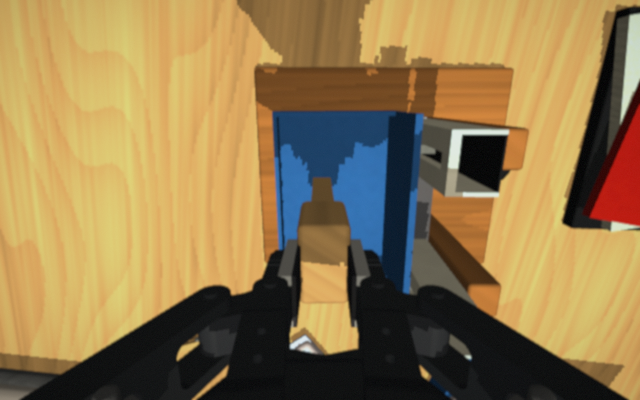

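```bash
python3 -m jog '[[0,0,-0.5,0,10],[0,0,-0.5,0,10],[0,0,-1,0,10],[0,0,-1,0,10],[0,0,-1.5,0,10],[0,0,-1.5,0,10],[0,0,-1.5,0,10],[0,0,-1.5,0,10],[0,0,-1.5,0,10],[0,0,-1.5,0,10]]' 115
python3 - <<'E'
from h import *
s=bot.read_state();print(s["tool_pos"],s["wrist_force"],s["torque"])
E
```

```text
time: 21.15
tool_pos: [0.4896, -0.1915, 0.1916]
tcp_rot: [-1.27, 1.109, -1.111]
wrist_force: [-3.6, -1.5, 4.5]
width: 0.24
[ 0.48955026 -0.1914892   0.19157398] [-3.59357292 -1.54229013  4.45580469] [-0.22168009  0.39500807 -0.06084612]
```

```bash
python3 -m jog '[[0,0,-0.5,0,10],[0,0,-0.5,0,10],[0,0,-1,0,10],[0,0,-1,0,10],[0,0,-1.5,0,10],[0,0,-1.5,0,10],[0,0,-1.5,0,10],[0,0,-1.5,0,10],[0,0,-1.5,0,10],[0,0,-1.5,0,10]]' 115
python3 - <<'E'
from h import *
s=bot.read_state();print(s["tool_pos"],s["wrist_force"],s["torque"])
E
```

```text
time: 22.4
tool_pos: [0.4895, -0.1916, 0.191]
tcp_rot: [-1.27, 1.109, -1.111]
wrist_force: [-6.2, -1.3, 10.7]
width: 0.24
[ 0.48949718 -0.19155337  0.1909801 ] [-6.24725824 -1.2599327  10.71191235] [-0.05914257  0.69812102 -0.04291458]
```

```bash
python3 -m jog '[[0,0,-0.5,0,10],[0,0,-0.5,0,10],[0,0,-1,0,10],[0,0,-1,0,10],[0,0,-1,0,10],[0,0,-1.5,0,10],[0,0,-1.5,0,10],[0,0,-1.5,0,10],[0,0,-1.5,0,10],[0,0,-1.5,0,10]]' 115
python3 - <<'E'
from h import *
s=bot.read_state();print(s["tool_pos"],s["wrist_force"],s["torque"])
E
```

```text
time: 23.65
tool_pos: [0.4896, -0.1916, 0.1905]
tcp_rot: [-1.27, 1.109, -1.111]
wrist_force: [-8.1, 0.2, 13.5]
width: 0.244
[ 0.48955538 -0.19161466  0.19050186] [-8.09474098  0.17498291 13.45324607] [ 0.05121675  0.98675251 -0.01382199]
```

```bash
python3 -m jog '[[0,0,0,0,10],[0,0,-0.5,0,10],[0,0,-0.5,0,10],[0,0,-1,0,10],[0,0,-1,0,10],[0,0,-1.5,0,10],[0,0,-1.5,0,10],[0,0,-1.5,0,10],[0,0,-1.5,0,10],[0,0,-1.5,0,10]]' 115
python3 - <<'E'
from h import *
s=bot.read_state();print(s["tool_pos"],s["wrist_force"],s["torque"])
c=cam("wrist");crop(c,390,80,550,280,4,"pics/m_w.png")
c=cam("scene"); crop(c,260,210,320,270,10,"pics/m_sc.png")
E
```

```text
time: 24.9
tool_pos: [0.4895, -0.1917, 0.19]
tcp_rot: [-1.27, 1.109, -1.112]
wrist_force: [-10.3, -0.3, 19.1]
width: 0.241
[ 0.48953598 -0.19169538  0.18998286] [-10.34740005  -0.25195513  19.14990566] [ 0.20890656  1.34231868 -0.01089666]
```

View pics/m_w.png

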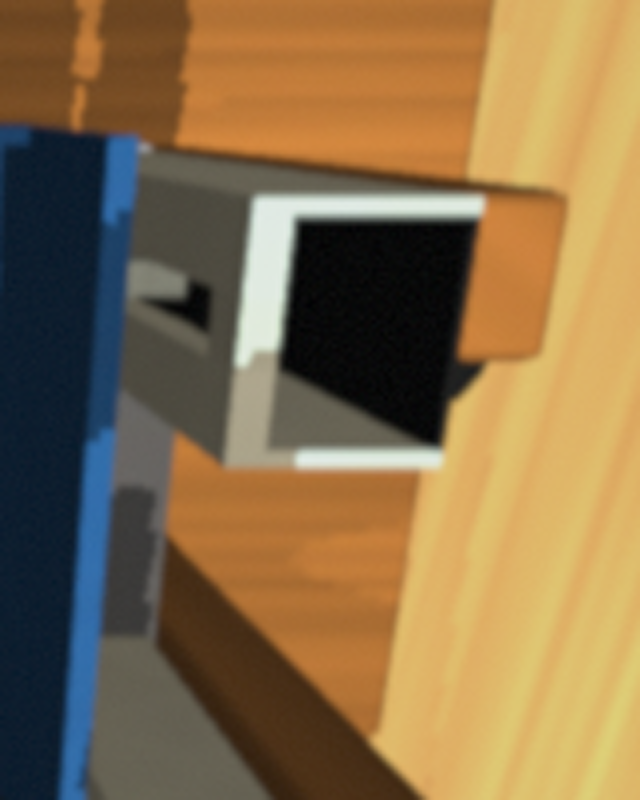

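View pics/m_sc.png

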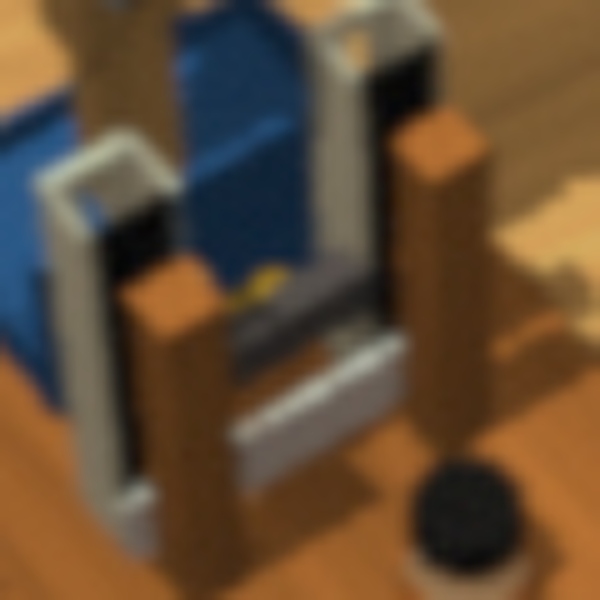

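```bash
python3 -m jog '[[0,0,1,0,10],[0,0,2,0,10],[0,0,3,0,10],[0,0,4,0,10],[0,0,5,0,10],[0,0,5,0,10],[0,0,5,0,10],[0,0,5,0,10],[0,0,5,0,10],[0,0,5,0,10]]' 115
python3 - <<'E'
from h import *
s=bot.read_state();print(s["tool_pos"],s["wrist_force"],s["torque"])
c=cam("scene"); crop(c,260,210,320,270,10,"pics/n_sc.png")
E
```

```text
time: 26.25
tool_pos: [0.4892, -0.191, 0.1912]
tcp_rot: [-1.27, 1.111, -1.11]
wrist_force: [1.2, 0.2, -3.5]
width: 0.245
[ 0.48921231 -0.1910151   0.19120389] [ 1.19111275  0.20426029 -3.5304543 ] [ 0.01173934 -0.06911365 -0.02096856]
```

View pics/n_sc.png

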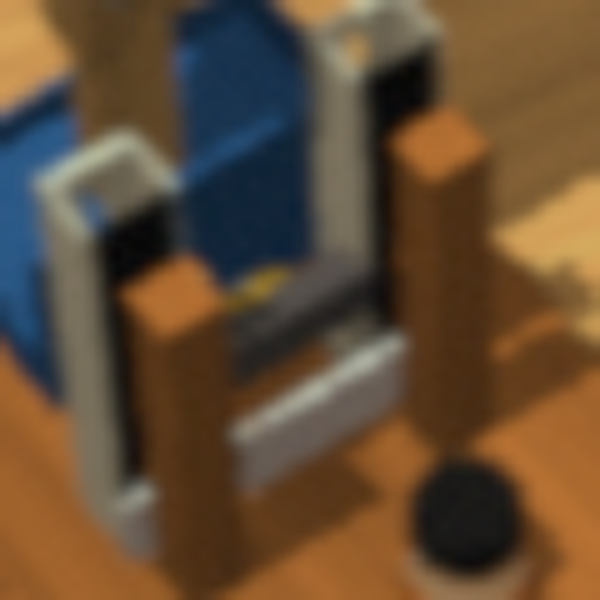

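```bash
python3 -m jog '[[0,0,0.5,0,10],[0,0,1,0,10],[0,0,1.5,0,10],[0,0,2,0,10],[0,0,2.5,0,10],[0,0,2.5,0,10],[0,0,2.5,0,10],[0,0,2.5,0,10],[0,0,2.5,0,10],[0,0,2.5,0,10]]' 115
python3 - <<'E'
from h import *
s=bot.read_state();print(s["tool_pos"],s["wrist_force"],s["torque"])
c=cam("scene"); crop(c,260,210,320,270,10,"pics/o_sc.png")
E
```

```text
time: 27.55
tool_pos: [0.4891, -0.1906, 0.1922]
tcp_rot: [-1.269, 1.112, -1.109]
wrist_force: [5.8, 0.1, -17.1]
width: 0.239
[ 0.48914798 -0.19057285  0.19224474] [  5.79308847   0.1157717  -17.07041378] [-0.05999611 -0.85197585 -0.21158682]
```

Pulling up meets about 14 N of resistance beyond the tray's weight after only 1 mm, so the lug is locked under the catch. I'll relax to neutral and let go.

```bash
python3 -m jog '[[0,0,-1,0,10],[0,0,-2.5,0,10],[0,0,-2.5,0,10],[0,0,-2.5,0,10],[0,0,-2.5,0,24],[0,0,-2.5,0,35],[0,0,-2.5,0,48],[0,0,-2.5,0,48],[0,0,-2.5,0,48],[0,0,-2.5,0,48]]' 60
python3 - <<'E'
from h import *
s=bot.read_state();print(s["tool_pos"],s["wrist_force"],s["torque"])
c=cam("wrist");cv2.imwrite("pics/p_w.png",c["bgr"])
E
```

```text
time: 28.85
tool_pos: [0.4894, -0.1912, 0.1917]
tcp_rot: [-1.27, 1.11, -1.11]
wrist_force: [-0.4, 0.2, -0.4]
width: 0.564
[ 0.48939177 -0.19120218  0.19165341] [-0.38467723  0.18430222 -0.44691507] [-0.00851552 -0.02646955  0.01717688]
```

View pics/p_w.png

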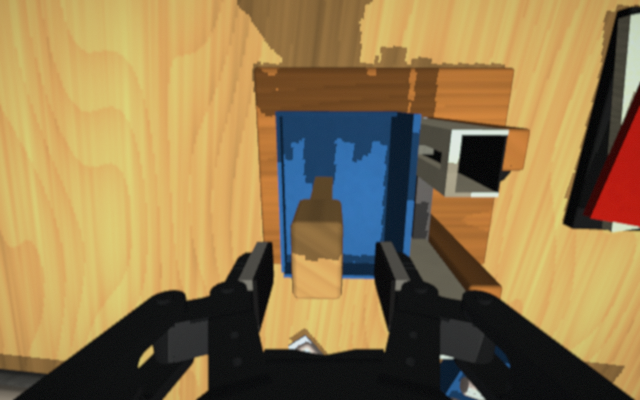

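```bash
python3 -m jog '[[0,0,5,0,48],[0,0,20,0,48],[0,0,40,0,48],[0,0,70,0,48],[0,0,100,0,48],[0,0,130,0,48],[-20,20,150,0,48],[-40,60,150,0,48],[-50,90,150,0,48],[-50,90,150,0,48]]' 60
python3 -m jog '[[0,10,0,0,48],[0,10,0,0,48],[0,10,0,0,48],[0,10,0,0,48],[0,10,0,0,48],[0,10,0,0,48],[0,10,0,0,48],[0,10,0,0,48],[0,10,0,0,48],[0,10,0,0,48]]' 60
python3 - <<'E'
from h import *
c=cam("wrist");cv2.imwrite("pics/q_w.png",c["bgr"])
c=cam("top"); crop(c,330,120,430,245,4.8,"pics/q_top.png")
c=cam("scene"); crop(c,260,210,320,270,10,"pics/q_sc.png")
cv2.imwrite("pics/q_scf.png",c["bgr"])
E
```

```text
time: 30.15
tool_pos: [0.4391, -0.0998, 0.3433]
tcp_rot: [-1.269, 1.106, -1.11]
wrist_force: [-0.8, -0.7, 0.1]
width: 0.562
time: 31.4
tool_pos: [0.4394, -0.0911, 0.3416]
tcp_rot: [-1.269, 1.11, -1.11]
wrist_force: [0.4, 1.0, -1.2]
width: 0.561
```

View pics/q_w.png

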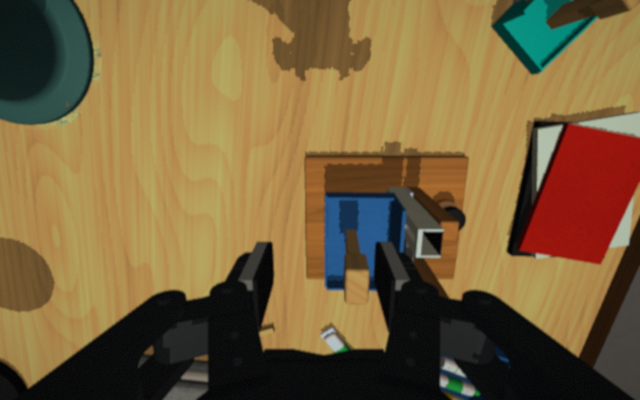

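View pics/q_top.png

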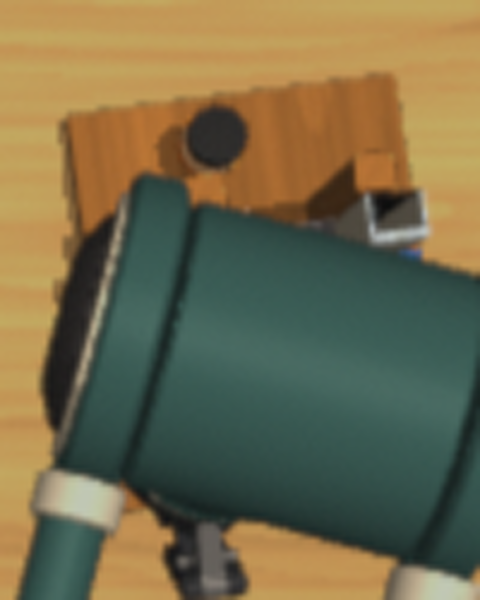

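View pics/q_sc.png

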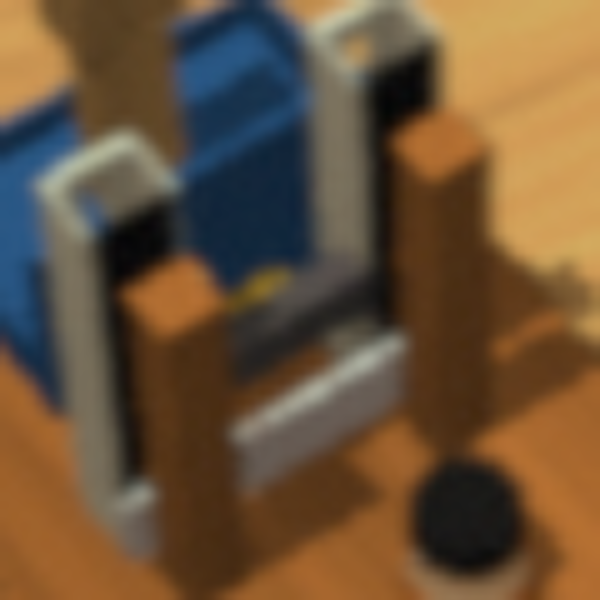

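View pics/q_scf.png

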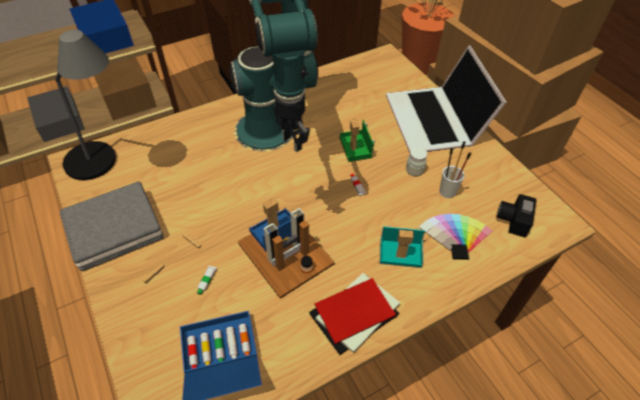

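The tray hangs level on the rack, with the yellow catch showing at about scene pixel (286,238). The tubes, pot, cup and jar look unmoved. Handing in.

```bash
python3 -c "
from workcell import bot
print(bot.finish_job(), bot.read_state()['time'])"
```

```text
the job is handed in; nothing more can be done
the job is handed in; nothing more can be done
```

The blue tray is hung on the rack and locked by the yellow catch. I let go of it, backed the arm clear and handed the job in at about 31.5 s.

- **Finding the slots:** the wrist camera put the strips about 3 mm to one side and 5 mm higher than nominal. After correcting for that, both claws went in with under 3 N of contact.
- **Press and lock check:** I slid the tray down and pressed with a net force of about 22 N, well under the 45 N limit. I then pulled up. After about 1 mm it held against about 14 N beyond the tray's weight, so the catch is over the lug.
- **After release:** the wrist force was close to zero and the tray stayed put. In the scene picture it hangs level with the yellow catch out over it, and the other things look unmoved.

**What did not go cleanly:**
- **First grip:** my first close on the handle was about 17 mm off because an earlier move had been cut short. I opened and gripped again, and the tray had not visibly moved.
- **Lock and stop:** I noticed no distinct snap. The pull test and the picture are what show the lock. The hard stop showed as a gradual rise in force at about 0.190 m tool height, 3 to 4 mm below the height I had estimated from the camera.
- **Last top view:** the arm hid the tray, so that picture confirms nothing about it.

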